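# Lid the cast resin trinket pots

### The arm

A 6-joint arm with a two-finger parallel gripper is mounted at the origin on the work surface. World frame = base frame: x ahead of the robot, y to its left, z up, the work surface at z = 0. Lengths are in m, angles in rad, forces in N, time in s.
With the tool pointing down it reaches from about 0.375 to 0.9 m from the base axis. Payload 3.1 kg.
Tool frame: the origin (TCP) lies midway between the tips of the shut fingers; the grasp point (between the pads) lies 19 mm behind it; z points along the fingers, y is the line along which they close (so a half turn about z gives the same grasp; the last joint's range is limited). The gripper opens to 85 mm and grips with 20 to 120 N. Pads are 22 mm wide; open, the fingers measure 114 mm over their backs; the gripper's body (76 mm by 85 mm) begins 54 mm behind the grasp point. The pads swing forward as they close: fully open they stand 13 mm farther back than shut.
Start: joints at [-1.415, 0.527, 1.433, -0, 1.181, -0.178], TCP at [0.205, -0.59, 0.231] pointing down, gripper open.
Joint ranges: [-3.08, 3.08], [-0.75, 2.2], [0.22, 2.44], [-1.43, 4.57], [0, 2.65], [-2.85, 2.85]. Speed limits (rad/s): [2.79, 2.79, 3.14, 3.14, 3.14, 3.14].

### API

Orientations are given as a unit quaternion [x, y, z, w].
In Python, from station import manip gives the robot as it stands. The module is installed in compiled form; this text tells all that it offers.
- The arm moves only by the tool apply_moves, never from a script. Its arguments are lists of equal length, an entry for each row: "claw": the gripper's target within -1 to 1 (fully open at 1, half-way at 0, shut at -1); "travel": the shift along the tool's x, y, z scaled (see below), a list of three; "turn": the turn, a rotation vector about the tool's x, y, z scaled (see below), a list of three. In form: {"claw": [claw, ...], "travel": [[dx, dy, dz], ...], "turn": [[rx, ry, rz], ...]}. A call has 1 to 5 rows; each row is the pose to reach, as a shift and turn from the pose commanded when the call began, along the tool's axes at that moment, turning the shorter way round; what a row does not reach only later rows make up. The controller multiplies each number of a shift by 800 mm and each number of a turn by 180 degrees. A row lasts 1/12 s, in which the tool goes at most 41.7 mm and 7.16 degrees, less where a joint would pass 70% of its speed; a pose out of reach is approached as far as the arm can. A call with a number of a shift or a turn outside -1 to 1 is refused whole. A call with a gripper value outside its range is refused whole. The fingers move at their own pace and stop on an object; "newtons" is the grip in N (left out, the last holds). Time passes only in rows, so rows that repeat a pose let the fingers close. It gives the time, the measured TCP pose, the force, the opening and the grip force at its end, in the units of the state.
- manip.sense(): the state, without advancing time (a new reading comes with each control period).
- manip.snapshot(name): name is "side" or "top" or "wrist"; returns a dict with "pixels" (384x512x3 uint8, red, green, blue), "depth" (384x512 float32, m along the optical axis (not along the pixel's ray), 0 where there is no reading), "intrinsics" (3x3 intrinsics, pixels), "k1" (the pictures are not rectified: a ray, as slopes to the right and down, at radius r is drawn at 1 + k1 r^2 times it, then the intrinsics apply), "R" (3x3) and "t" (3): a world point X has camera coordinates R X + t. Camera axes: x right, y down, z forward; pixel columns grow to the right and rows downward; lengths in m; the calibration is good to about 2 mm. A picture is of the moment at which its call begins.
- manip.sign_off(): hands the job in; it is judged then, once.
The state is a dict: "t": time; "q": joint angles; "qd": joint speeds; "tau": joint torques, N m; "tcp_pos": TCP position; "tool_rot": TCP orientation; "force": force on the tool from outside, world axes, zero at the start; "ft_torque": the same for the moment, N m; "finger_gap": opening from 0.0 (shut) to 1.0 (fully open); "gripper_force": force on a finger pad.
Only numpy, scipy, OpenCV 4.12 (cv2) and the standard library are available. Lean on these libraries where they do the work, as an engineer would, in place of code of your own. Each camera call takes 0.05 s, during which the arm holds its last target. There are 200 camera calls.

### The job

The four cast trinket pots are ready to be closed for packing: pick out the four lids with gilt knobs from among the other castings on the bench and set each one squarely on the pot of its own colour, seated with its flange flat on the rim. Set the lids down rather than dropping them, leave the pots standing where they are, and don't knock over the pigment bottle or the mixing cup.

Things in the scene. Friction and masses are not known exactly. Their poses are not given: they have to be found in the camera images.
- lid_teal: Loose dark teal green resin lid, about 75 g, lying knob up. Origin on its axis at its underside, z up. From 0 to 9 mm up a tapered round spigot (diameter 42 mm at the bottom, 56 at the top), 9 to 15 mm a flange of diameter 72, 15 to 24 mm a gilt neck of diameter 14, 24 to 47 mm a cylindrical gilt knob of diameter 21 to grip it by, at any yaw.
- lid_raspberry: Loose raspberry red resin lid, about 75 g, lying knob up. Origin on its axis at its underside, z up. From 0 to 9 mm up a tapered round spigot (diameter 42 mm at the bottom, 56 at the top), 9 to 15 mm a flange of diameter 72, 15 to 24 mm a gilt neck of diameter 14, 24 to 47 mm a cylindrical gilt knob of diameter 21 to grip it by, at any yaw.
- lid_blue: Loose deep blue resin lid, about 75 g, lying knob up. Origin on its axis at its underside, z up. From 0 to 9 mm up a tapered round spigot (diameter 42 mm at the bottom, 56 at the top), 9 to 15 mm a flange of diameter 72, 15 to 24 mm a gilt neck of diameter 14, 24 to 47 mm a cylindrical gilt knob of diameter 21 to grip it by, at any yaw.
- lid_ivory: Loose ivory white resin lid, about 75 g, lying knob up. Origin on its axis at its underside, z up. From 0 to 9 mm up a tapered round spigot (diameter 42 mm at the bottom, 56 at the top), 9 to 15 mm a flange of diameter 72, 15 to 24 mm a gilt neck of diameter 14, 24 to 47 mm a cylindrical gilt knob of diameter 21 to grip it by, at any yaw.
- pot_teal: Loose dark teal green resin trinket pot without its lid, 140 to 220 g, standing open end up: outside diameter 72 mm, 45 mm tall, wall 5 mm (mouth 62 mm wide), floor 6 mm thick. Origin on its axis at its underside, z up. With the lid seated, its spigot is in the mouth, its flange on the rim, and the lid's origin 36 mm above the pot's.
- pot_raspberry: Loose raspberry red resin trinket pot without its lid, 140 to 220 g, standing open end up: outside diameter 72 mm, 45 mm tall, wall 5 mm (mouth 62 mm wide), floor 6 mm thick. Origin on its axis at its underside, z up. With the lid seated, its spigot is in the mouth, its flange on the rim, and the lid's origin 36 mm above the pot's.
- pot_blue: Loose deep blue resin trinket pot without its lid, 140 to 220 g, standing open end up: outside diameter 72 mm, 45 mm tall, wall 5 mm (mouth 62 mm wide), floor 6 mm thick. Origin on its axis at its underside, z up. With the lid seated, its spigot is in the mouth, its flange on the rim, and the lid's origin 36 mm above the pot's.
- pot_ivory: Loose ivory white resin trinket pot without its lid, 140 to 220 g, standing open end up: outside diameter 72 mm, 45 mm tall, wall 5 mm (mouth 62 mm wide), floor 6 mm thick. Origin on its axis at its underside, z up. With the lid seated, its spigot is in the mouth, its flange on the rim, and the lid's origin 36 mm above the pot's.
- pigment: Bystander: small purple pigment bottle with a paper label and black cap, 34 mm in diameter, 78 mm tall, standing loose. Origin at the centre of its underside, z up.
- mixing_cup: Bystander: small pale grey open mixing cup with purple resin left in the bottom, 62 mm across the rim, 48 mm at the foot, 66 mm tall, standing loose and light. Origin at the centre of its underside, z up.

How it is judged:
By the outcome, as a careful person would: the job done as asked, in the order asked, and still so for the second after the job is handed in, with the robot touching nothing.
It also fails if it takes over 109 s, if anything falls off the work surface, if the arm or the gripper's body presses on something with over 40 N, if the wrist force passes 120 N, or if a joint passes its speed limit or range.

## Working session

There is one attempt and no reset: what is moved stays moved. The work goes in short steps, Python scripts to look and compute and a tool call to move; the robot and the scene stay as the last step left them, time stands still between calls to the robot, and variables do not carry over. Pictures are saved under pics/ and viewed, at most 14 in all, crops included, and the job is handed in when it is done.

Besides the shell and the picture viewer there is one more tool, called as name(argument=value, ...) on one line, values as JSON. apply_moves: Moves the arm, as the interface text tells. Shifts and turns lie within -1 to 1; 1 stands for 800 mm of shift or 180 degrees of turn. Its arguments: {"type":"object","properties":{"claw":{"type":"array","items":{"type":"number"}},"travel":{"type":"array","items":{"type":"array","items":{"type":"number"}}},"turn":{"type":"array","items":{"type":"array","items":{"type":"number"}}},"newtons":{"type":"number"}},"required":["claw","travel","turn"]}

```bash
mkdir -p pics; python3 - <<'E'
from station import manip
import cv2,numpy as np
s=manip.sense(); print({k:np.round(v,3).tolist() for k,v in s.items()})
for n in ("top","side"):
    d=manip.snapshot(n); np.savez(n+"0.npz",**d); cv2.imwrite(f"pics/{n}0.png",d["pixels"][:,:,::-1])
    print(n,d["intrinsics"],d["k1"],d["R"],d["t"])
E
```

```text
{'t': 0.0, 'q': [-1.415, 0.528, 1.434, 0.0, 1.181, -0.179], 'qd': [0.001, 0.001, -0.0, 0.001, -0.001, 0.0], 'tau': [0.001, -44.234, -17.802, -0.0, 0.008, 0.0], 'tcp_pos': [0.205, -0.59, 0.23], 'tool_rot': [0.986, 0.167, 0.0, -0.001], 'force': [-0.344, 0.255, 0.286], 'ft_torque': [-0.001, -0.017, 0.028], 'gripper_force': 0.0, 'finger_gap': 0.999}
top [[376.06244329   0.         253.20003503]
 [  0.         376.06244329 186.39315024]
 [  0.           0.           1.        ]] -0.1153875120340282 [[ 0.00744882 -0.99992875  0.0093284 ]
 [-0.98798157 -0.00879949 -0.15432105]
 [ 0.15439214 -0.00806678 -0.98797672]] [2.07499866e-04 5.52659240e-01 1.00435845e+00]
side [[350.20499957   0.         259.57064927]
 [  0.         350.20499957 191.63907162]
 [  0.           0.           1.        ]] 0.03384904445328074 [[-0.96693289 -0.25482349  0.01028432]
 [-0.19420599  0.70958242 -0.67733066]
 [ 0.16530219 -0.65693057 -0.73560683]] [0.51894972 0.12386529 0.83233201]
```

View pics/top0.png

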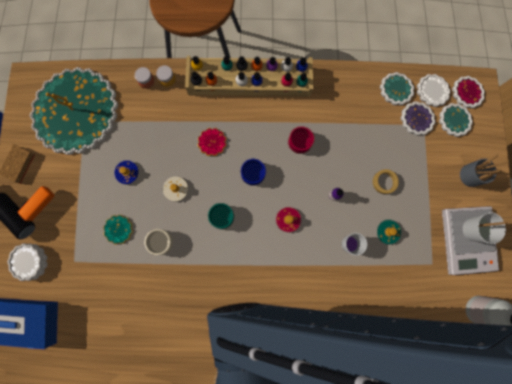

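View pics/side0.png

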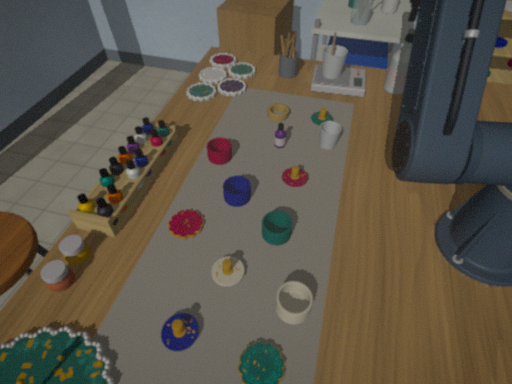

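The top view shows the four gilt-knob lids: blue (126,172), ivory (175,189), raspberry (289,219) and teal (389,232). The pots are raspberry (301,139), blue (253,172), teal (221,215) and ivory (157,242). The cup at (355,243) and bottle at (337,194) stand near the teal lid. The scalloped discs and the yellow ring have no knobs, so they are decoys. The side view shows the same layout.

```bash
cat > h.py <<'E'
import numpy as np,cv2
from scipy.optimize import least_squares
def load(n): return dict(np.load(n))
def rays(d,uv):
    K=d["intrinsics"]; k=float(d["k1"]); p=(np.asarray(uv,float)-K[:2,2])/K[0,0]
    s=p.copy()
    for _ in range(20): s=p/(1+k*(s**2).sum(1,keepdims=True))
    v=np.c_[s,np.ones(len(s))]; return -d["R"].T@d["t"], v@d["R"], v
def plane(d,uv,z):
    c,w,_=rays(d,uv); return c+w*((z-c[2])/w[:,2])[:,None]
def cloud(d):
    h,w=d["depth"].shape; u,v=np.meshgrid(np.arange(w),np.arange(h)); uv=np.c_[u.ravel(),v.ravel()]
    _,_,r=rays(d,uv); P=(r*d["depth"].reshape(-1,1)-d["t"])@d["R"]; P[d["depth"].ravel()==0]=np.nan
    return P.reshape(h,w,3)
def circ(P,r=None):
    f=lambda p:np.hypot(P[:,0]-p[0],P[:,1]-p[1])-(p[2] if r is None else r)
    s=least_squares(f,[*np.median(P[:,:2],0),.03],loss="soft_l1",f_scale=.002); return s.x,np.std(f(s.x))
def blob(d,uv,z,hw=24,thr=45):
    "outline of the thing at uv against the grey mat, cast onto plane z: enclosing-ellipse centre"
    u,v=uv; im=d["pixels"].astype(int); c=im[v-hw:v+hw,u-hw:u+hw]
    bg=np.median(np.r_[c[0],c[-1],c[:,0],c[:,-1]],0)
    m=(np.abs(c-bg).sum(2)>thr).astype(np.uint8)
    n,l=cv2.connectedComponents(m); k=l[hw-8:hw+8,hw-8:hw+8]; k=np.bincount(k[k>0]).argmax()
    ct=max(cv2.findContours((l==k).astype(np.uint8),0,1)[0],key=cv2.contourArea)[:,0]+[u-hw,v-hw]
    return plane(d,ct,z)
def gilt(d,uv,hw=18):
    "gilt pixels near uv"
    u,v=uv; h=cv2.cvtColor(d["pixels"],cv2.COLOR_RGB2HSV)[v-hw:v+hw,u-hw:u+hw]
    m=((h[...,0]>12)&(h[...,0]<32)&(h[...,1]>110)&(h[...,2]>90)).astype(np.uint8)
    n,l,st,c=cv2.connectedComponentsWithStats(m); i=1+st[1:,4].argmax()
    return l==i,st[i],c[i]+[u-hw,v-hw]
E
python3 - <<'E'
from h import *
T=load("top0.npz");S=load("side0.npz");C=cloud(T);CS=cloud(S)
print("mat z",np.nanmedian(C[200:205,320:330,2]),np.nanstd(C[200:210,255:270,2]))
top=dict(LB=(126,172),LI=(175,189),LR=(289,219),LT=(389,232),PR=(301,139),PB=(253,172),PT=(221,215),PI=(157,242),cup=(355,243),bot=(337,194))
side=dict(LB=(180,331),LI=(228,270),LR=(295,176),LT=(322,117),PR=(220,151),PB=(237,191),PT=(277,228),PI=(294,302))
for k,(u,v) in top.items():
    for nm,A,uv in(("t",C,top[k]),("s",CS,side.get(k))):
        if uv is None: continue
        c=A[uv[1]-26:uv[1]+26,uv[0]-26:uv[0]+26].reshape(-1,3); c=c[~np.isnan(c[:,0])]
        a=plane(T if nm=="t" else S,[uv],.03)[0]; c=c[np.hypot(*(c-a)[:,:2].T)<.05]
        if k[0]=="P": q=c[(c[:,2]>.040)&(c[:,2]<.052)]; print(k,nm,len(q),np.round(circ(q,.0335)[0][:2],4), np.round(q[:,2].max(),4))
        elif k[0]=="L":
            q=c[(c[:,2]>.038)]; f=c[(c[:,2]>.009)&(c[:,2]<.02)]
            mm=(f.max(0)+f.min(0))/2; print(k,nm,len(q),"knob",np.round(np.median(q,0),4),"flange",np.round(mm[:2],4),np.round(np.ptp(f,0)[:2],3))
        else: q=c[c[:,2]>.055]; print(k,nm,np.round((q.max(0)+q.min(0))/2,3))
    if k[0]=="L":
        for nm,d,uv in(("t",T,top[k]),("s",S,side[k])):
            m,st,ce=gilt(d,uv); o=blob(d,uv,.015)
            print("   gilt",nm,st,np.round(plane(d,[ce],.043)[0][:2],4),"outline",np.round(circ(o)[0],4))
    elif k[0]=="P":
        o=blob(T,(u,v),.045); print("   outline",np.round(circ(o)[0],4))
E
```

```text
mat z 0.0005682914094444424 0.0020022422738531485
LB t 44 knob [0.5956 0.3737 0.0472] flange [0.5967 0.375 ] [0.071 0.072]
LB s 121 knob [0.5943 0.3776 0.0456] flange [0.5962 0.3765] [0.073 0.071]
   gilt t [12 13  8  9 42] [0.5945 0.3741] outline [0.5944 0.3647 0.0431]
   gilt s [ 10   7  14  17 163] [0.5919 0.3818] outline [0.5923 0.3705 0.0396]
LI t 44 knob [0.5483 0.2275 0.0471] flange [0.549 0.229] [0.067 0.071]
LI s 80 knob [0.5476 0.231  0.0455] flange [0.5489 0.2289] [0.071 0.071]
   gilt t [13 13 10  9 59] [0.5471 0.2263] outline [0.5483 0.2179 0.0423]
   gilt s [ 12   7  11  16 136] [0.5452 0.237 ] outline [0.5455 0.226  0.0378]
LR t 48 knob [ 0.4626 -0.0956  0.0461] flange [ 0.4634 -0.0962] [0.071 0.071]
LR s 43 knob [ 0.463  -0.0914  0.0452] flange [ 0.4632 -0.0924] [0.07  0.067]
   gilt t [14 15  8  7 52] [ 0.4626 -0.0932] outline [ 0.4621 -0.1029  0.0412]
   gilt s [13  8 10 13 97] [ 0.4617 -0.0799] outline [ 0.4617 -0.0944  0.0378]
LT t 47 knob [ 0.4299 -0.3836  0.0458] flange [ 0.4299 -0.3862] [0.072 0.072]
LT s 28 knob [ 0.4299 -0.3791  0.0446] flange [ 0.4295 -0.3807] [0.07  0.064]
   gilt t [14 13 12  9 81] [ 0.4294 -0.379 ] outline [ 0.4132 -0.3759  0.0537]
   gilt s [14  9  9 12 72] [ 0.4284 -0.3635] outline [ 0.4214 -0.3457  0.0521]
PR t 140 [ 0.6934 -0.1316] 0.0492
PR s 122 [ 0.6925 -0.1307] 0.0467
   outline [ 0.6831 -0.1451  0.0505]
PB t 141 [0.5968 0.0054] 0.0502
PB s 160 [0.5967 0.0077] 0.0467
   outline [ 0.5904 -0.0095  0.0487]
PT t 146 [0.4709 0.0941] 0.0507
PT s 200 [0.4707 0.0962] 0.0474
   outline [0.4671 0.0768 0.0479]
PI t 141 [0.3973 0.2671] 0.0491
PI s 306 [0.3967 0.2687] 0.0481
   outline [0.3918 0.2648 0.0516]
cup t [ 0.396 -0.272  0.063]
bot t [ 0.535 -0.229  0.069]
```

apply_moves(claw=[0.3,0.3,0.3,0.3,0.3], travel=[[0.351,-0.153,0.125],[0.351,-0.153,0.125],[0.351,-0.153,0.125],[0.351,-0.153,0.125],[0.351,-0.153,0.125]], turn=[[0,0,0.1068],[0,0,0.1068],[0,0,0.1068],[0,0,0.1068],[0,0,0.1068]], newtons=40)

```text
t: 0.52
tcp_pos: [0.3516, -0.4543, 0.1658]
tool_rot: [1.0, -0.001, -0.0, -0.0]
force: [0.9, -1.2, -0.2]
finger_gap: 0.653
gripper_force: 0.0
```

apply_moves(claw=[0.3,0.3,0.3,0.3,0.3], travel=[[0.098,-0.0904,0.0438],[0.098,-0.0904,0.0438],[0.098,-0.0904,0.0438],[0.098,-0.0904,0.0438],[0.098,-0.0904,0.0438]], turn=[[0,0,0],[0,0,0],[0,0,0],[0,0,0],[0,0,0]])

```text
t: 0.93
tcp_pos: [0.4298, -0.3818, 0.1307]
tool_rot: [1.0, 0.001, -0.001, -0.001]
force: [-0.0, -0.8, -0.0]
finger_gap: 0.651
gripper_force: 0.0
```

```bash
cat > w.py <<'E'
import sys; from h import *; from station import manip
x,y=map(float,sys.argv[1:3]); kind=sys.argv[3]; n=sys.argv[4] if len(sys.argv)>4 else None
d=manip.snapshot("wrist"); C=cloud(d).reshape(-1,3); s=manip.sense()
print("tcp",np.round(s["tcp_pos"],4),"gap",round(s["finger_gap"],3),"t",round(s["t"],1))
i=np.hypot(C[:,0]-x,C[:,1]-y)<.055; c=C[i]
if kind=="L":
    q=c[(c[:,2]>.042)&(c[:,2]<.053)]; f=c[(c[:,2]>.010)&(c[:,2]<.02)]
    print("knob",len(q),np.round((q.max(0)+q.min(0))/2,4),np.round(np.median(q,0),4),"flange",np.round(circ(f[np.hypot(*(f-np.median(q,0))[:,:2].T)>.03],.0335)[0][:2],4),np.round((f.max(0)+f.min(0))/2,4),len(f))
else:
    q=c[(c[:,2]>.040)&(c[:,2]<.050)]; print("rim",len(q),np.round(circ(q,.0335)[0][:2],4),np.round(np.median(q[:,2]),4))
if n: cv2.imwrite(f"pics/{n}.png",d["pixels"][:,:,::-1])
E
python3 w.py .43 -.382 L w1
```

```text
tcp [ 0.4294 -0.3834  0.1313] gap 0.65 t 1.0
knob 460 [ 0.4304 -0.3876  0.0456] [ 0.4308 -0.3875  0.0469] flange [ 0.4303 -0.3876] [ 0.4298 -0.3877  0.0147] 3814
```

View pics/w1.png

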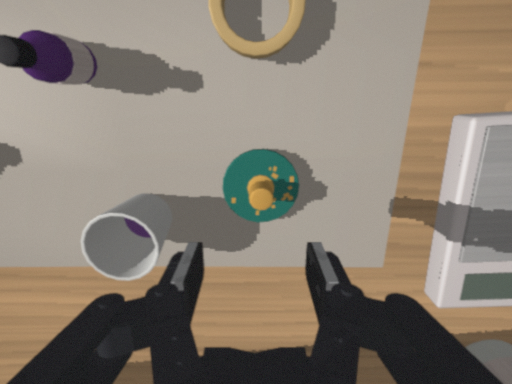

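The teal lid is at (260,186), between the fingers (columns about 195 and 315). The cup at (120,245) is well clear of the closing line.

apply_moves(claw=[0.1,0.1,0.1,0.1,0.1], travel=[[0,0.005,0.05],[0,0.005,0.1],[0,0.005,0.125],[0,0.005,0.138],[0,0.005,0.138]], turn=[[0,0,0],[0,0,0],[0,0,0],[0,0,0],[0,0,0]])

```text
t: 1.4
tcp_pos: [0.4275, -0.388, 0.0193]
tool_rot: [1.0, -0.001, -0.001, -0.001]
force: [-1.1, -0.2, 0.4]
finger_gap: 0.552
gripper_force: 0.0
```

apply_moves(claw=[-0.2,-0.5,-0.8,-0.8,-0.8], travel=[[0,0,0],[0,0,0],[0,0,0],[0,0,0],[0,0,0]], turn=[[0,0,0],[0,0,0],[0,0,0],[0,0,0],[0,0,0]])

```text
t: 1.82
tcp_pos: [0.4301, -0.3891, 0.0231]
tool_rot: [1.0, -0.0, 0.001, 0.002]
force: [-1.5, -1.1, 6.7]
finger_gap: 0.229
gripper_force: 39.7
```

apply_moves(claw=[-0.8,-0.8,-0.8,-0.8,-0.8], travel=[[0,0,-0.02],[0,0,-0.06],[0,0,-0.11],[0,0,-0.14],[0,0,-0.14]], turn=[[0,0,0],[0,0,0],[0,0,0],[0,0,0],[0,0,0]])

```text
t: 2.23
tcp_pos: [0.4318, -0.3904, 0.1392]
tool_rot: [1.0, -0.0, 0.004, 0.005]
force: [0.5, -1.4, -1.0]
finger_gap: 0.229
gripper_force: 39.2
```

apply_moves(claw=[-0.8,-0.8,-0.8,-0.8,-0.8], travel=[[0.005,-0.05,0],[0.01,-0.1,0],[0.015,-0.15,0],[0.02,-0.2,0],[0.025,-0.25,0]], turn=[[0,0,0],[0,0,0],[0,0,0],[0,0,0],[0,0,0]])

```text
t: 2.65
tcp_pos: [0.4487, -0.1855, 0.1329]
tool_rot: [1.0, -0.001, -0.0, -0.0]
force: [1.2, 0.0, -1.0]
finger_gap: 0.229
gripper_force: 39.3
```

apply_moves(claw=[-0.8,-0.8,-0.8,-0.8,-0.8], travel=[[0.005,-0.05,0],[0.01,-0.1,0],[0.015,-0.15,0],[0.02,-0.2,0],[0.025,-0.25,0]], turn=[[0,0,0],[0,0,0],[0,0,0],[0,0,0],[0,0,0]])

```text
t: 3.07
tcp_pos: [0.4688, 0.0145, 0.1329]
tool_rot: [1.0, -0.0, -0.0, -0.0]
force: [1.0, 0.2, -0.2]
finger_gap: 0.229
gripper_force: 39.3
```

apply_moves(claw=[-0.8,-0.8,-0.8,-0.8], travel=[[0,-0.05,0],[0,-0.1,0],[0,-0.1,0],[0,-0.1,0]], turn=[[0,0,0],[0,0,0],[0,0,0],[0,0,0]])

```text
t: 3.4
tcp_pos: [0.4685, 0.0947, 0.1329]
tool_rot: [1.0, 0.003, -0.001, 0.0]
force: [0.1, -0.6, -0.8]
finger_gap: 0.229
gripper_force: 39.4
```

```bash
python3 w.py .4708 .095 P w2
```

```text
tcp [0.469  0.0932 0.1329] gap 0.236 t 3.5
rim 851 [0.4714 0.0931] 0.045
```

View pics/w2.png

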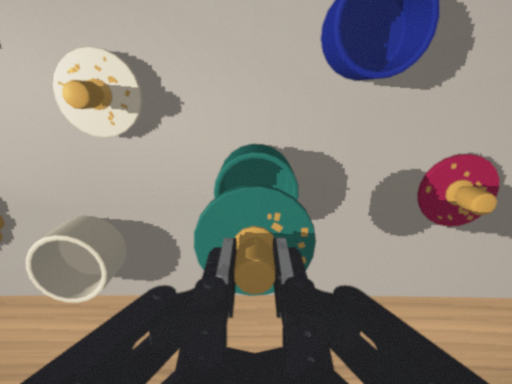

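The lid is held level at (255,240), and the teal pot is just behind it at (257,180).

```bash
cat > held.py <<'E'
import sys; from h import *; from station import manip
x,y=map(float,sys.argv[1:3])   # pot guess
d=manip.snapshot("wrist"); C=cloud(d).reshape(-1,3); S=manip.sense(); p=np.array(S["tcp_pos"])
r=np.hypot(C[:,0]-p[0],C[:,1]-p[1]); z=C[:,2]-p[2]
f=C[(r<.045)&(z>-.025)&(z<.006)&(r>.018)]
zm=np.median(f[:,2]); f=f[abs(f[:,2]-zm)<.004]
e=f[np.hypot(*(f-f.mean(0))[:,:2].T)>.0]
# far edge (beyond centre) points: outermost per angle
a=np.arctan2(f[:,1]-p[1],f[:,0]-p[0]); o=[]
for k in np.linspace(-1.4,1.4,40):
    j=np.where(abs(a-k)<.05)[0]
    if len(j)>3: o.append(f[j[np.hypot(f[j,0]-p[0],f[j,1]-p[1]).argmax()]])
o=np.array(o); A=np.c_[f[:,:2],np.ones(len(f))]; n=np.linalg.lstsq(A,f[:,2],rcond=None)[0]
c,sd=circ(o,.036); print("tcp",np.round(p,4),"t",round(S["t"],1),"lid",np.round(c[:2],4),"sd",round(sd,4),"flange z",round(zm,4),"slope deg",np.round(np.degrees(n[:2]),1),len(f))
i=(np.hypot(C[:,0]-x,C[:,1]-y)<.05)&(C[:,2]>.04)&(C[:,2]<.05); print("rim",i.sum(),np.round(circ(C[i],.0335)[0][:2],4))
E
python3 held.py .4708 .095
```

```text
tcp [0.4693 0.0922 0.133 ] t 3.5 lid [0.4686 0.0928] sd 0.0002 flange z 0.125 slope deg [-0.5  0.1] 5132
rim 844 [0.4715 0.093 ]
```

apply_moves(claw=[-0.8,-0.8,-0.8,-0.8,-0.8], travel=[[0.0036,0,0.0],[0.0036,0,0.04],[0.0036,0,0.065],[0.0036,0,0.08],[0.0036,0,0.08]], turn=[[0,0,0],[0,0,0],[0,0,0],[0,0,0],[0,0,0]])

```text
t: 3.92
tcp_pos: [0.4714, 0.0905, 0.067]
tool_rot: [1.0, -0.002, -0.002, -0.0]
force: [-1.2, -0.8, 0.3]
finger_gap: 0.236
gripper_force: 39.4
```

apply_moves(claw=[-0.8,-0.8,-0.8,-0.8,-0.8], travel=[[0,0,0.004],[0,0,0.008],[0,0,0.011],[0,0,0.013],[0,0,0.013]], turn=[[0,0,0],[0,0,0],[0,0,0],[0,0,0],[0,0,0]])

```text
t: 4.33
tcp_pos: [0.4729, 0.0922, 0.0592]
tool_rot: [1.0, -0.0, 0.001, 0.0]
force: [0.5, -0.2, 0.0]
finger_gap: 0.233
gripper_force: 39.4
```

apply_moves(claw=[-0.8,-0.8,-0.8], travel=[[0,0,0.001],[0,0,0.002],[0,0,0.002]], turn=[[0,0,0],[0,0,0],[0,0,0]])

```text
t: 4.58
tcp_pos: [0.4729, 0.0923, 0.059]
tool_rot: [1.0, -0.0, 0.001, 0.0]
force: [-2.3, -1.7, 12.4]
finger_gap: 0.23
gripper_force: 40.9
```

apply_moves(claw=[-0.4,-0.3,-0.1,0,0.1], travel=[[0,0,-0.001],[0,0,-0.001],[0,0,-0.001],[0,0,-0.001],[0,0,-0.002]], turn=[[0,0,0],[0,0,0],[0,0,0],[0,0,0],[0,0,0]])

```text
t: 5.0
tcp_pos: [0.4723, 0.0924, 0.0586]
tool_rot: [1.0, -0.0, -0.0, -0.0]
force: [0.0, -0.4, 0.7]
finger_gap: 0.551
gripper_force: 0.0
```

apply_moves(claw=[0.1,0.1,0.1,0.1,0.1], travel=[[0,0,-0.03],[0,0,-0.07],[0,0,-0.11],[0,0,-0.11],[0,0,-0.11]], turn=[[0,0,0],[0,0,0],[0,0,0],[0,0,0],[0,0,0]])

```text
t: 5.42
tcp_pos: [0.4737, 0.0924, 0.1483]
tool_rot: [1.0, -0.0, 0.002, 0.0]
force: [-1.0, -0.2, -0.4]
finger_gap: 0.552
gripper_force: 0.0
```

```bash
cat > chk.py <<'E'
import sys; from h import *; from station import manip
x,y=map(float,sys.argv[1:3])
d=manip.snapshot("wrist"); C=cloud(d).reshape(-1,3); S=manip.sense(); print("tcp",np.round(S["tcp_pos"],4),"t",round(S["t"],1),"gap",round(S["finger_gap"],2))
c=C[np.hypot(C[:,0]-x,C[:,1]-y)<.05]; f=c[(c[:,2]>.043)&(c[:,2]<.062)]; k=c[(c[:,2]>.075)&(c[:,2]<.092)]
n=np.linalg.lstsq(np.c_[f[:,:2]-f[:,:2].mean(0),np.ones(len(f))],f[:,2],rcond=None)[0]
print("flange z",np.round(np.median(f[:,2]),4),"tilt deg",np.round(np.degrees(n[:2]),2),"centre",np.round((f.max(0)+f.min(0))[:2]/2,4),"size",np.round(np.ptp(f,0)[:2],4),"knob top z",np.round(np.median(k[:,2]),4))
E
python3 chk.py .471 .093
```

```text
tcp [0.4725 0.0923 0.1471] t 5.5 gap 0.55
flange z 0.0512 tilt deg [-0.18 -0.09] centre [0.473  0.0922] size [0.0711 0.0719] knob top z 0.0828
```

apply_moves(claw=[0.1,0.1,0.1,0.1,0.1], travel=[[-0.003,0.05,0],[-0.006,0.1,0],[-0.009,0.15,0],[-0.012,0.2,0.01],[-0.012,0.234,0.02]], turn=[[0,0,0],[0,0,0],[0,0,0],[0,0,0],[0,0,0]])

```text
t: 5.88
tcp_pos: [0.4618, -0.0974, 0.1294]
tool_rot: [1.0, -0.001, -0.001, -0.0]
force: [0.5, 0.2, -0.5]
finger_gap: 0.548
gripper_force: 0.0
```

```bash
python3 w.py .463 -.095 L
```

```text
tcp [ 0.4626 -0.1011  0.1281] gap 0.548 t 5.9
knob 469 [ 0.4644 -0.097   0.0455] [ 0.4651 -0.0974  0.0469] flange [ 0.4647 -0.0972] [ 0.4639 -0.0973  0.0147] 3886
```

apply_moves(claw=[0.1,0.1,0.1,0.1,0.1], travel=[[0.002,0,0.02],[0.002,0,0.07],[0.002,0,0.11],[0.002,0,0.131],[0.002,0,0.131]], turn=[[0,0,0],[0,0,0],[0,0,0],[0,0,0],[0,0,0]])

```text
t: 6.35
tcp_pos: [0.4608, -0.0933, 0.0216]
tool_rot: [1.0, -0.001, -0.005, -0.002]
force: [0.2, 0.0, -0.3]
finger_gap: 0.554
gripper_force: 0.0
```

apply_moves(claw=[-0.2,-0.5,-0.8,-0.8,-0.8], travel=[[0,0,0],[0,0,0],[0,0,0],[0,0,0],[0,0,0]], turn=[[0,0,0],[0,0,0],[0,0,0],[0,0,0],[0,0,0]])

```text
t: 6.77
tcp_pos: [0.465, -0.095, 0.0271]
tool_rot: [1.0, -0.0, 0.001, 0.0]
force: [0.2, -0.3, -1.6]
finger_gap: 0.226
gripper_force: 39.1
```

apply_moves(claw=[-0.3,-0.3,-0.8,-0.8,-0.8], travel=[[0,0,0],[0,0,0.004],[0,0,0.004],[0,0,0.004],[0,0,0.004]], turn=[[0,0,0],[0,0,0],[0,0,0],[0,0,0],[0,0,0]])

```text
t: 7.18
tcp_pos: [0.4645, -0.095, 0.023]
tool_rot: [1.0, -0.0, 0.0, 0.0]
force: [-0.7, -0.5, 2.7]
finger_gap: 0.227
gripper_force: 39.0
```

apply_moves(claw=[-0.8,-0.8,-0.8,-0.8,-0.8], travel=[[0,0,-0.02],[0,0,-0.06],[0,0,-0.11],[0,0,-0.14],[0,0,-0.14]], turn=[[0,0,0],[0,0,0],[0,0,0],[0,0,0],[0,0,0]])

```text
t: 7.6
tcp_pos: [0.4671, -0.0959, 0.139]
tool_rot: [1.0, -0.0, 0.004, 0.002]
force: [-0.2, -0.9, 0.0]
finger_gap: 0.231
gripper_force: 39.3
```

apply_moves(claw=[-0.8,-0.8,-0.8,-0.8,-0.8], travel=[[0.05,0.009,0],[0.1,0.018,0],[0.15,0.027,0],[0.2,0.036,0],[0.25,0.045,0]], turn=[[0,0,0],[0,0,0],[0,0,0],[0,0,0],[0,0,0]])

```text
t: 8.02
tcp_pos: [0.6651, -0.1309, 0.1332]
tool_rot: [1.0, -0.0, -0.001, -0.0]
force: [-0.6, -0.2, -1.5]
finger_gap: 0.23
gripper_force: 39.3
```

apply_moves(claw=[-0.8,-0.8,-0.8,-0.8], travel=[[0.035,0,0],[0.035,0,0],[0.035,0,0],[0.035,0,0]], turn=[[0,0,0],[0,0,0],[0,0,0],[0,0,0]])

```text
t: 8.35
tcp_pos: [0.6902, -0.1303, 0.1326]
tool_rot: [1.0, -0.0, -0.002, -0.001]
force: [-0.3, 0.5, 0.3]
finger_gap: 0.232
gripper_force: 39.3
```

```bash
python3 held.py .693 -.132
```

```text
tcp [ 0.69   -0.1303  0.1331] t 8.4 lid [ 0.6901 -0.1308] sd 0.0002 flange z 0.1246 slope deg [-0.7  0. ] 5244
rim 858 [ 0.694  -0.1338]
```

apply_moves(claw=[-0.8,-0.8,-0.8,-0.8,-0.8], travel=[[0.005,0.0037,0.0],[0.005,0.0037,0.04],[0.005,0.0037,0.065],[0.005,0.0037,0.08],[0.005,0.0037,0.08]], turn=[[0,0,0],[0,0,0],[0,0,0],[0,0,0],[0,0,0]])

```text
t: 8.82
tcp_pos: [0.6934, -0.1333, 0.0675]
tool_rot: [1.0, -0.001, -0.003, -0.001]
force: [-0.9, -0.1, -0.0]
finger_gap: 0.231
gripper_force: 39.3
```

apply_moves(claw=[-0.8,-0.8,-0.8,-0.8,-0.8], travel=[[0,0,0.005],[0,0,0.009],[0,0,0.012],[0,0,0.013],[0,0,0.013]], turn=[[0,0,0],[0,0,0],[0,0,0],[0,0,0],[0,0,0]])

```text
t: 9.23
tcp_pos: [0.6967, -0.1341, 0.0611]
tool_rot: [1.0, -0.0, 0.0, 0.0]
force: [0.3, 0.2, -0.2]
finger_gap: 0.238
gripper_force: 39.3
```

```bash
python3 held.py .694 -.1338
```

```text
tcp [ 0.6967 -0.1341  0.0611] t 9.3 lid [ 0.6966 -0.1346] sd 0.0002 flange z 0.0531 slope deg [-0.3 -0.1] 5220
rim 78 [ 0.699  -0.1348]
```

apply_moves(claw=[-0.8,-0.8,-0.8,-0.8,-0.8], travel=[[-0.003,-0.0007,0],[-0.003,-0.0007,0],[-0.003,-0.0007,0],[-0.003,-0.0007,0.002],[-0.003,-0.0007,0.004]], turn=[[0,0,0],[0,0,0],[0,0,0],[0,0,0],[0,0,0]])

```text
t: 9.7
tcp_pos: [0.6943, -0.1336, 0.0589]
tool_rot: [1.0, -0.0, 0.0, 0.0]
force: [-3.6, 0.3, 15.6]
finger_gap: 0.231
gripper_force: 40.8
```

apply_moves(claw=[-0.4,-0.3,-0.1,0,0.1], travel=[[0,0,-0.001],[0,0,-0.001],[0,0,-0.001],[0,0,-0.001],[0,0,-0.002]], turn=[[0,0,0],[0,0,0],[0,0,0],[0,0,0],[0,0,0]])

```text
t: 10.12
tcp_pos: [0.6937, -0.1333, 0.0584]
tool_rot: [1.0, -0.0, -0.0, -0.0]
force: [-1.1, 0.1, -0.1]
finger_gap: 0.549
gripper_force: 0.0
```

apply_moves(claw=[0.1,0.1,0.1,0.1,0.1], travel=[[0,0,-0.03],[0,0,-0.07],[0,0,-0.11],[0,0,-0.11],[0,0,-0.11]], turn=[[0,0,0],[0,0,0],[0,0,0],[0,0,0],[0,0,0]])

```text
t: 10.53
tcp_pos: [0.6957, -0.134, 0.1498]
tool_rot: [1.0, -0.0, 0.003, 0.001]
force: [-0.9, -0.6, -0.7]
finger_gap: 0.548
gripper_force: 0.0
```

```bash
python3 chk.py .694 -.134
```

```text
tcp [ 0.6942 -0.1335  0.1477] t 10.6 gap 0.55
flange z 0.0512 tilt deg [-0.26  0.03] centre [ 0.6946 -0.1341] size [0.0715 0.0709] knob top z 0.0828
```

apply_moves(claw=[0.1,0.1,0.1,0.1,0.1], travel=[[-0.019,-0.048,0],[-0.038,-0.096,0],[-0.057,-0.144,0],[-0.076,-0.192,0],[-0.095,-0.24,0]], turn=[[0,0,0],[0,0,0],[0,0,0],[0,0,0],[0,0,0]])

```text
t: 11.0
tcp_pos: [0.6157, 0.0601, 0.1448]
tool_rot: [1.0, -0.001, -0.002, -0.0]
force: [0.2, 0.2, -0.6]
finger_gap: 0.554
gripper_force: 0.0
```

apply_moves(claw=[0.1,0.1,0.1,0.1,0.1], travel=[[-0.019,-0.048,0],[-0.038,-0.096,0],[-0.057,-0.144,0.005],[-0.076,-0.192,0.015],[-0.086,-0.212,0.021]], turn=[[0,0,0],[0,0,0],[0,0,0],[0,0,0],[0,0,0]])

```text
t: 11.42
tcp_pos: [0.5452, 0.2321, 0.1278]
tool_rot: [1.0, 0.001, -0.003, -0.0]
force: [-0.9, 0.2, -0.6]
finger_gap: 0.544
gripper_force: 0.0
```

apply_moves(claw=[0.1,0.1,0.1,0.1], travel=[[0,0,0],[0,0,0],[0,0,0],[0,0,0]], turn=[[0,0,0],[0,0,0],[0,0,0],[0,0,0]])

```text
t: 11.75
tcp_pos: [0.5502, 0.227, 0.1298]
tool_rot: [1.0, -0.001, 0.0, 0.0]
force: [-0.3, -0.9, 0.2]
finger_gap: 0.549
gripper_force: 0.0
```

```bash
python3 w.py .549 .228 L
```

```text
tcp [0.5504 0.2268 0.1299] gap 0.55 t 11.8
knob 466 [0.5496 0.2269 0.0454] [0.5506 0.2269 0.0469] flange [0.5501 0.2268] [0.5493 0.2269 0.0144] 3830
```

apply_moves(claw=[0.1,0.1,0.1,0.1,0.1], travel=[[0,0,0.03],[0,0,0.08],[0,0,0.12],[0,0,0.133],[0,0,0.133]], turn=[[0,0,0],[0,0,0],[0,0,0],[0,0,0],[0,0,0]])

```text
t: 12.22
tcp_pos: [0.5478, 0.2267, 0.0209]
tool_rot: [1.0, -0.001, -0.003, 0.001]
force: [-0.4, 0.8, 0.7]
finger_gap: 0.555
gripper_force: 0.0
```

apply_moves(claw=[-0.2,-0.5,-0.8,-0.8,-0.8], travel=[[0,0,0],[0,0,0],[0,0,0],[0,0,0],[0,0,0]], turn=[[0,0,0],[0,0,0],[0,0,0],[0,0,0],[0,0,0]])

```text
t: 12.63
tcp_pos: [0.5509, 0.2285, 0.0256]
tool_rot: [1.0, -0.0, 0.002, -0.0]
force: [0.8, -1.9, 6.1]
finger_gap: 0.232
gripper_force: 39.5
```

apply_moves(claw=[-0.8,-0.8,-0.8,-0.8,-0.8], travel=[[0,0,-0.02],[0,0,-0.06],[0,0,-0.11],[0,0,-0.14],[0,0,-0.14]], turn=[[0,0,0],[0,0,0],[0,0,0],[0,0,0],[0,0,0]])

```text
t: 13.05
tcp_pos: [0.5532, 0.2294, 0.142]
tool_rot: [1.0, -0.0, 0.006, -0.001]
force: [1.0, 1.2, 0.3]
finger_gap: 0.229
gripper_force: 39.2
```

apply_moves(claw=[-0.8,-0.8,-0.8,-0.8,-0.8], travel=[[-0.045,-0.012,0],[-0.09,-0.024,0],[-0.135,-0.036,0],[-0.175,-0.045,0],[-0.19,-0.047,0]], turn=[[0,0,0],[0,0,0],[0,0,0],[0,0,0],[0,0,0]])

```text
t: 13.47
tcp_pos: [0.3905, 0.2657, 0.135]
tool_rot: [1.0, 0.001, -0.004, 0.001]
force: [-0.8, -0.8, -1.0]
finger_gap: 0.231
gripper_force: 39.2
```

apply_moves(claw=[-0.8,-0.8,-0.8,-0.8,-0.8], travel=[[0,0,0],[0,0,0],[0,0,0],[0,0,0],[0,0,0]], turn=[[0,0,0],[0,0,0],[0,0,0],[0,0,0],[0,0,0]])

```text
t: 13.88
tcp_pos: [0.3992, 0.2659, 0.1356]
tool_rot: [1.0, -0.001, 0.001, -0.0]
force: [0.1, 0.5, -0.0]
finger_gap: 0.228
gripper_force: 39.2
```

```bash
python3 held.py .398 .266
```

```text
tcp [0.3989 0.2658 0.1355] t 13.9 lid [0.3972 0.2654] sd 0.0002 flange z 0.1252 slope deg [-0.4  0. ] 4812
rim 780 [0.3971 0.2655]
```

apply_moves(claw=[-0.8,-0.8,-0.8,-0.8,-0.8], travel=[[0,0,0.04],[0,0,0.065],[0,0,0.078],[0,0,0.078],[0,0,0.078]], turn=[[0,0,0],[0,0,0],[0,0,0],[0,0,0],[0,0,0]])

```text
t: 14.35
tcp_pos: [0.3978, 0.2657, 0.0727]
tool_rot: [1.0, -0.001, -0.001, 0.0]
force: [0.6, 0.4, -0.5]
finger_gap: 0.228
gripper_force: 39.2
```

apply_moves(claw=[-0.8,-0.8,-0.8,-0.8,-0.8], travel=[[0,0,0.005],[0,0,0.009],[0,0,0.012],[0,0,0.013],[0,0,0.013]], turn=[[0,0,0],[0,0,0],[0,0,0],[0,0,0],[0,0,0]])

```text
t: 14.77
tcp_pos: [0.3975, 0.266, 0.0629]
tool_rot: [1.0, -0.0, 0.0, -0.0]
force: [-0.0, -0.6, -0.3]
finger_gap: 0.229
gripper_force: 39.2
```

```bash
python3 held.py .3972 .2655
```

```text
tcp [0.3975 0.2661 0.063 ] t 14.8 lid [0.3954 0.2655] sd 0.0002 flange z 0.0524 slope deg [-0.5 -0. ] 4776
rim 701 [0.3985 0.2654]
```

apply_moves(claw=[-0.8,-0.8,-0.8,-0.8,-0.8], travel=[[0.002,0,0],[0.002,0,0],[0.002,0,0.001],[0.002,0,0.002],[0.002,0,0.0035]], turn=[[0,0,0],[0,0,0],[0,0,0],[0,0,0],[0,0,0]])

```text
t: 15.23
tcp_pos: [0.3992, 0.266, 0.0614]
tool_rot: [1.0, -0.0, 0.0, -0.0]
force: [-3.8, -2.7, 28.4]
finger_gap: 0.229
gripper_force: 41.8
```

apply_moves(claw=[-0.8,-0.4,-0.3,0,0.1], travel=[[0,0,-0.002],[0,0,-0.002],[0,0,-0.002],[0,0,-0.002],[0,0,-0.003]], turn=[[0,0,0],[0,0,0],[0,0,0],[0,0,0],[0,0,0]])

```text
t: 15.65
tcp_pos: [0.3989, 0.2659, 0.0622]
tool_rot: [1.0, -0.0, -0.0, 0.0]
force: [-0.6, 0.6, 0.3]
finger_gap: 0.554
gripper_force: 0.0
```

apply_moves(claw=[0.1,0.1,0.1,0.1,0.1], travel=[[0,0,-0.03],[0,0,-0.07],[0,0,-0.11],[0,0,-0.11],[0,0,-0.11]], turn=[[0,0,0],[0,0,0],[0,0,0],[0,0,0],[0,0,0]])

```text
t: 16.07
tcp_pos: [0.4002, 0.2664, 0.1519]
tool_rot: [1.0, -0.0, 0.002, -0.001]
force: [0.0, -0.9, 0.0]
finger_gap: 0.546
gripper_force: 0.0
```

```bash
python3 chk.py .397 .2655
```

```text
tcp [0.399  0.266  0.1507] t 16.1 gap 0.56
flange z 0.0512 tilt deg [-0.25  0.06] centre [0.3976 0.2652] size [0.0712 0.0707] knob top z 0.0828
```

apply_moves(claw=[0.1,0.1,0.1,0.1,0.1], travel=[[0.044,-0.024,0],[0.088,-0.048,0],[0.132,-0.072,0],[0.176,-0.096,0],[0.22,-0.12,0.01]], turn=[[0,0,0],[0,0,0],[0,0,0],[0,0,0],[0,0,0]])

```text
t: 16.53
tcp_pos: [0.5764, 0.3627, 0.1413]
tool_rot: [1.0, -0.0, -0.0, 0.0]
force: [1.0, 0.3, 0.0]
finger_gap: 0.553
gripper_force: 0.0
```

apply_moves(claw=[0.1,0.1,0.1,0.1,0.1], travel=[[0.028,-0.014,0.015],[0.028,-0.014,0.015],[0.028,-0.014,0.015],[0.028,-0.014,0.015],[0.028,-0.014,0.015]], turn=[[0,0,0],[0,0,0],[0,0,0],[0,0,0],[0,0,0]])

```text
t: 16.95
tcp_pos: [0.5957, 0.3723, 0.1296]
tool_rot: [1.0, -0.0, -0.001, 0.001]
force: [0.0, 0.5, 0.6]
finger_gap: 0.552
gripper_force: 0.0
```

```bash
python3 w.py .5975 .3735 L
```

```text
tcp [0.5961 0.3724 0.1302] gap 0.548 t 17.0
knob 473 [0.5972 0.3739 0.0455] [0.5981 0.3738 0.0469] flange [0.5975 0.3738] [0.5968 0.374  0.0147] 3860
```

apply_moves(claw=[0.1,0.1,0.1,0.1,0.1], travel=[[0.001,-0.0015,0.03],[0.001,-0.0015,0.08],[0.001,-0.0015,0.12],[0.001,-0.0015,0.134],[0.001,-0.0015,0.134]], turn=[[0,0,0],[0,0,0],[0,0,0],[0,0,0],[0,0,0]])

```text
t: 17.42
tcp_pos: [0.5951, 0.3728, 0.0202]
tool_rot: [1.0, -0.0, -0.004, 0.002]
force: [-0.4, 0.4, 0.1]
finger_gap: 0.553
gripper_force: 0.0
```

apply_moves(claw=[-0.2,-0.5,-0.8,-0.8,-0.8], travel=[[0,0,0],[0,0,0],[0,0,0],[0,0,0],[0,0,0]], turn=[[0,0,0],[0,0,0],[0,0,0],[0,0,0],[0,0,0]])

```text
t: 17.83
tcp_pos: [0.6001, 0.375, 0.026]
tool_rot: [1.0, -0.0, 0.002, -0.001]
force: [-0.8, -0.6, 6.3]
finger_gap: 0.228
gripper_force: 39.8
```

apply_moves(claw=[-0.8,-0.8,-0.8,-0.8,-0.8], travel=[[0,0,-0.02],[0,0,-0.06],[0,0,-0.11],[0,0,-0.14],[0,0,-0.14]], turn=[[0,0,0],[0,0,0],[0,0,0],[0,0,0],[0,0,0]])

```text
t: 18.25
tcp_pos: [0.6025, 0.3762, 0.1431]
tool_rot: [1.0, -0.0, 0.006, -0.003]
force: [1.1, 0.3, 0.1]
finger_gap: 0.229
gripper_force: 39.3
```

apply_moves(claw=[-0.8,-0.8,-0.8,-0.8,-0.8], travel=[[0,0.05,0],[0,0.1,0],[0,0.15,0],[0,0.2,0],[0,0.25,0]], turn=[[0,0,0],[0,0,0],[0,0,0],[0,0,0],[0,0,0]])

```text
t: 18.67
tcp_pos: [0.5972, 0.1727, 0.1348]
tool_rot: [1.0, 0.0, -0.001, 0.0]
force: [0.3, -0.6, 0.1]
finger_gap: 0.228
gripper_force: 39.3
```

apply_moves(claw=[-0.8,-0.8,-0.8,-0.8,-0.8], travel=[[-0.003,0.05,0],[-0.003,0.1,0],[-0.003,0.15,0],[-0.003,0.19,0],[-0.003,0.212,0]], turn=[[0,0,0],[0,0,0],[0,0,0],[0,0,0],[0,0,0]])

```text
t: 19.08
tcp_pos: [0.5952, 0.0007, 0.1349]
tool_rot: [1.0, -0.002, -0.0, 0.0]
force: [-0.4, 0.9, -1.1]
finger_gap: 0.226
gripper_force: 39.4
```

apply_moves(claw=[-0.8,-0.8,-0.8,-0.8,-0.8], travel=[[0,0,0],[0,0,0],[0,0,0],[0,0,0],[0,0,0]], turn=[[0,0,0],[0,0,0],[0,0,0],[0,0,0],[0,0,0]])

```text
t: 19.5
tcp_pos: [0.5954, 0.0062, 0.1351]
tool_rot: [1.0, 0.001, -0.0, -0.0]
force: [0.1, -0.1, -0.5]
finger_gap: 0.229
gripper_force: 39.4
```

```bash
python3 held.py .598 .0045
```

```text
tcp [0.5955 0.0061 0.1352] t 19.6 lid [0.5918 0.0056] sd 0.0002 flange z 0.1242 slope deg [-0.6 -0.2] 4480
rim 881 [0.5977 0.0044]
```

apply_moves(claw=[-0.8,-0.8,-0.8,-0.8,-0.8], travel=[[0.0074,0.0015,0.02],[0.0074,0.0015,0.05],[0.0074,0.0015,0.06],[0.0074,0.0015,0.06],[0.0074,0.0015,0.06]], turn=[[0,0,0],[0,0,0],[0,0,0],[0,0,0],[0,0,0]])

```text
t: 19.97
tcp_pos: [0.6011, 0.0041, 0.0869]
tool_rot: [1.0, 0.0, -0.001, -0.0]
force: [-0.6, -0.2, -1.2]
finger_gap: 0.228
gripper_force: 39.4
```

```bash
python3 held.py .598 .0045
```

```text
tcp [0.6018 0.0038 0.0877] t 20.0 lid [0.5975 0.0035] sd 0.0002 flange z 0.076 slope deg [-0.7 -0.2] 4401
rim 901 [0.5981 0.0043]
```

apply_moves(claw=[-0.8,-0.8,-0.8,-0.8,-0.8], travel=[[0.0005,-0.001,0.012],[0.0005,-0.001,0.022],[0.0005,-0.001,0.027],[0.0005,-0.001,0.028],[0.0005,-0.001,0.028]], turn=[[0,0,0],[0,0,0],[0,0,0],[0,0,0],[0,0,0]])

```text
t: 20.43
tcp_pos: [0.6016, 0.0043, 0.0643]
tool_rot: [1.0, -0.0, -0.001, -0.0]
force: [-0.6, 0.2, -0.8]
finger_gap: 0.232
gripper_force: 39.4
```

```bash
python3 held.py .598 .0045
```

```text
tcp [0.6019 0.0042 0.0647] t 20.5 lid [0.598  0.0037] sd 0.0002 flange z 0.0533 slope deg [-0.7 -0.2] 4457
rim 380 [0.5999 0.0044]
```

apply_moves(claw=[-0.8,-0.8,-0.8,-0.8,-0.8], travel=[[0,-0.0005,0.001],[0,-0.0005,0.002],[0,-0.0005,0.003],[0,-0.0005,0.004],[0,-0.0005,0.004]], turn=[[0,0,0],[0,0,0],[0,0,0],[0,0,0],[0,0,0]])

```text
t: 20.9
tcp_pos: [0.6021, 0.0046, 0.0621]
tool_rot: [1.0, -0.0, 0.0, 0.0]
force: [-0.7, 0.3, 2.4]
finger_gap: 0.233
gripper_force: 39.6
```

Contact, with the flange at about 51 mm. I'll press about 1 mm further, then release.

apply_moves(claw=[-0.8,-0.8,-0.8], travel=[[0,0,0.001],[0,0,0.001],[0,0,0.001]], turn=[[0,0,0],[0,0,0],[0,0,0]])

```text
t: 21.15
tcp_pos: [0.6021, 0.0045, 0.062]
tool_rot: [1.0, -0.0, 0.0, 0.0]
force: [-1.7, 0.7, 5.9]
finger_gap: 0.226
gripper_force: 40.2
```

apply_moves(claw=[-0.4,-0.3,-0.1,0,0.1], travel=[[0,0,-0.001],[0,0,-0.001],[0,0,-0.001],[0,0,-0.001],[0,0,-0.002]], turn=[[0,0,0],[0,0,0],[0,0,0],[0,0,0],[0,0,0]])

```text
t: 21.57
tcp_pos: [0.6018, 0.0047, 0.0621]
tool_rot: [1.0, -0.0, -0.0, -0.0]
force: [0.8, -0.2, -0.5]
finger_gap: 0.55
gripper_force: 0.0
```

apply_moves(claw=[0.1,0.1,0.1,0.1,0.1], travel=[[0,0,-0.03],[0,0,-0.07],[0,0,-0.11],[0,0,-0.11],[0,0,-0.11]], turn=[[0,0,0],[0,0,0],[0,0,0],[0,0,0],[0,0,0]])

```text
t: 21.98
tcp_pos: [0.6035, 0.0044, 0.1526]
tool_rot: [1.0, -0.0, 0.003, 0.0]
force: [-0.3, 0.1, -0.4]
finger_gap: 0.554
gripper_force: 0.0
```

```bash
python3 chk.py .598 .0043; python3 - <<'E'
from station import manip; import cv2
cv2.imwrite("pics/side1.png",manip.snapshot("side")["pixels"][:,:,::-1])
E
```

```text
tcp [0.6021 0.0046 0.1509] t 22.0 gap 0.55
flange z 0.0512 tilt deg [-0.18  0.03] centre [0.599 0.004] size [0.0713 0.0711] knob top z 0.0829
```

View pics/side1.png

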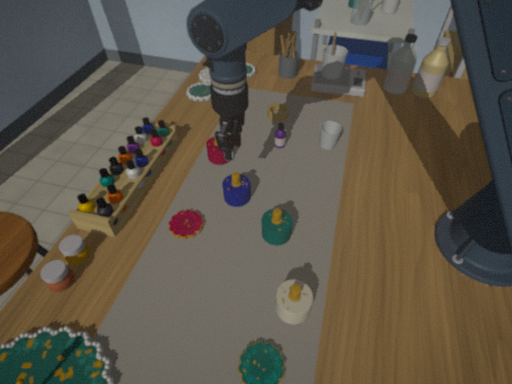

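The pots at (237,188), (277,226), (294,300) and (218,150) are all lidded in their own colours. The last is partly hidden behind the gripper, but I measured it as seated earlier. The bottle (280,137) and cup (330,134) are still standing.

```bash
python3 -c "
from station import manip; print(manip.sign_off())"
```

```text
the job is handed in; nothing more can be done
None
```

All four gilt-knob lids are on the pots of their own colour, each measured flat on its rim before I handed the job in at about 22 s; the bottle and cup are still standing.

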